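Uncap the nail polish remover

ROBOT

A 7-joint arm with a two-finger parallel gripper is mounted at the origin on the work surface. World frame = base frame: x ahead of the robot, y to its left, z up, the work surface at z = 0. Lengths are in m, angles in rad, forces in N, time in s.
With the tool pointing down it reaches from about 0.35 to 0.9 m from the base axis. Payload 19.9 kg.
Tool frame: the origin (TCP) lies between the finger pads; the fingertips stand 22 mm ahead of it and the grasp point (between the pads) lies 3 mm ahead of it; x points along the fingers, y is the direction in which the jaws open and shut, and the axes are right-handed (so a half turn about x gives the same grasp; the last joint's range is limited). The gripper opens to 94 mm and grips with 3 to 60 N. Pads are 16 mm wide; open, the fingers measure 119 mm over their backs; the gripper's body (75 mm by 177 mm) begins 78 mm behind the grasp point.
Start: joints at [1.171, 0.417, -0.01, 1.614, 0.005, 1.111, -0.053], TCP at [0.219, -0.585, 0.227] pointing down, gripper open.
Joint ranges: [-2.81, 2.81], [-0.39, 2.02], [-1.27, 1.25], [0.06, 2.57], [-1.19, 4.33], [0.19, 2], [-2.82, 2.82]. Speed limits (rad/s): [1.89, 1.89, 2.39, 2.39, 3.01, 3.01, 3.01].

INTERFACE

Orientations are given as a rotation vector (axis times angle).
In Python, from rig import sensors, eyes, order gives the robot as it stands. The module is installed in compiled form; this text tells all that it offers.
- The arm moves only by the tool jog_arm, never from a script. Its argument "motion" is a list of rows, each an object with "linear": the shift along the tool's x, y, z in cm, a list of three; "roll": the turn about the tool's x in degrees; "gripper": the closure, from -1 (fully open) to 1 (shut). A call has 1 to 8 rows; each row shifts and turns the pose as measured when the row begins, along the tool's axes as they then stand; what a row does not reach is not made up. A row lasts 1/10 s, in which the tool goes at most 50 mm and 8.59 degrees, less where a joint would pass 70% of its speed; a pose out of reach is approached as far as the arm can. A call with a gripper value outside its range is refused whole. The fingers move at their own pace and stop on an object; "force" is the grip in N (left out, the last holds). Time passes only in rows, so rows that do not move let the fingers close. It gives the time, the measured TCP pose, the force and the opening at its end, in the units of the state.
- sensors.sense(): the state, without advancing time (a new reading comes with each control period).
- eyes.grab_frame(name): name is "scene" or "side" or "wrist"; returns the picture (384x512x3 uint8, red, green, blue); there is no depth.
- eyes.get_calibration(name): a dict with "fx", "fy", "cx", "cy" (pixels), "eye" and "rotation" of the camera in the world. Camera axes: x right, y down, z forward; pixel columns grow to the right and rows downward; lengths in m; the calibration is good to about 2 mm. A picture is of the moment at which its call begins: read the wrist's pose just before it. get_calibration takes no time and is no camera call; for the wrist camera it gives the pose at the moment of the call.
- order.hand_in(): hands the job in, once; it reports no verdict.
The state is a dict: "t": time; "joint_pos": joint angles; "qvel": joint speeds; "effort": joint torques, N m; "tcp_pos": TCP position; "eef_rot": TCP orientation; "force": force on the tool from outside, world axes, zero at the start; "moment": the same for the moment, N m; "width": finger opening in m.
Only numpy, scipy, OpenCV 4.12 (cv2) and the standard library are available. Lean on these libraries where they do the work, as an engineer would, in place of code of your own. Each camera call takes 0.05 s, during which the arm holds its last target.

TASK

Unscrew the wide white cap from the square glass bottle standing in the holder block, turn by turn, and keep it in the fingers as it comes off the thread. Then set the cap gently down in the round white dish, mouth downwards and roughly in the middle, and let go. Handle it gently: never push, pull or wrench the bottle hard, leave the bottle standing fully seated in its holder (do not lift it out), do not drop the cap, and leave everything else where it is.

Things in the scene. Friction and masses are not known exactly. Their poses are not given: they have to be found in the camera images.
- cap_center (a point): Centre of the screw cap, on its axis, half-way up. Plain white plastic cylinder 45 mm across, 40 mm tall, 35 g, z up; closed top, open lower end 20 mm below this point, 26 mm deep cavity. The sides can be gripped at any yaw. While closed, its lower edge is 5 mm above the bottle's shoulder. Once free it lifts straight off over 26 mm of neck.
- bottle: Square glass bottle 48 x 48 mm, 62 mm tall to the shoulder, then a round threaded neck 35 mm across; mouth 93 mm above the origin. Origin: centre of its underside, z up. 0.36 kg, loose: stands in the holder's square socket with 1.2 mm play a side, which keeps it from turning. It must stay down and upright there, and bears no more than some 10 N of push or side load.
- holder: White holder block, fixed, 78 x 78 mm, 36 mm tall, with a square socket (50.4 mm wide, 31 mm deep, floor 5 mm above the table). Origin: centre of its underside.
- dish_floor (a point): Centre of the flat inner floor of the round white dish, fixed, 122 mm across, inner floor 112 mm across and 6 mm above the table, rim 5 mm above the floor.
- cap: The same cap; origin at the centre of its open lower end, z to its closed top. Right-hand thread: comes off anticlockwise seen from above, climbing as it turns (the hand must follow by feel), and lets go after clearly more than one full turn. Play 1 mm axially, 0.6 mm sideways. A 15 N grip turns it. While the thread holds, pulling up lifts the bottle with it.
- cream_jar: Small closed glass jar, 42 mm across, 32 mm tall, loose bystander. Origin: underside.
- lipstick: Standing black lipstick tube, 19 mm across, 65 mm tall, loose bystander. Origin: underside.
- buffer: Cream nail-buffer block 90 x 26 x 26 mm, long along its x, loose bystander. Origin: underside.
- compact: Closed black round powder compact, 68 mm across, 16 mm tall, loose bystander. Origin: underside.
- polish_a: Nail polish bottle 30 mm across, 66 mm tall, in the pull-out tray, loose bystander. Origin: underside.
- polish_b: Nail polish bottle 26 mm across, 66 mm tall, in the pull-out tray, loose bystander. Origin: underside.
- pusher: Metal cuticle pusher 130 mm long lying along y in the pull-out tray, loose bystander. Origin: its middle, underside.
Mind the look-alikes: they are no part of the job. Of the things like the part that bears dish_floor, leave any that is green; of the rest the larger one is meant.

How it is judged:
On the way, in this order (a step that is already met when the one before it is completed fails the run):
1. the cap has been screwed up the neck by at least 9 mm (z of cap in the frame of bottle above 0.076 m), for 0.1 s.
2. the freed cap is held by the fingers, its lower edge above the bottle's mouth and not touching the bottle, the bottle seated (z of cap in the frame of bottle above 0.095 m and contact force between the fingers and cap above 0.5 N and contact force between cap and bottle below 0.05 N and z of bottle in the frame of holder below 0.008 m), for 0.1 s.
At the end, for the whole second after the job is handed in: The cap stands mouth down (within 0.1 rad) on the floor of the dish, its axis within 30 mm of the dish's centre, at rest; the bottle stands upright and fully seated in its holder (within 2 mm) (horizontal distance between cap and dish_floor below 0.03 m and z of cap in the frame of dish_floor below 0.004 m and angle between cap's own z axis and vertical below 0.1 rad and linear speed of each of cap, bottle below 0.02 m/s and z of bottle in the frame of holder below 0.007 m and angle between bottle's own z axis and vertical below 0.06 rad); the robot touches nothing.
It fails at once if the bottle is lifted more than 8 mm in its holder or tilted more than 0.15 rad (z of bottle in the frame of holder above 0.013 m or angle between bottle's own z axis and vertical above 0.15 rad).
It fails at once if the bottle is pushed or wrenched against its holder with more than 20 N (its weight of 4 N included) (contact force between bottle and holder above 20 N).
It fails at once if the cap is dropped: it moves faster than 0.5 m/s out of the fingers (contact force between the fingers and cap below 0.05 N and linear speed of cap above 0.5 m/s).
It fails at once if another object is moved more than 20 mm (distance of any of cream_jar, lipstick, buffer, compact, polish_a, polish_b, pusher from where it was at the start of the episode above 0.02 m).
It also fails if it takes over 72 s, if anything falls off the work surface, if the arm or the gripper's body presses on something with over 40 N, if the wrist force passes 120 N, or if a joint passes its speed limit or range.

## Working session

There is one attempt and no reset: what is moved stays moved. The work goes in short steps, Python scripts to look and compute and a tool call to move; the robot and the scene stay as the last step left them, time stands still between calls to the robot, and variables do not carry over. Pictures are saved under pics/ and viewed, and the job is handed in when it is done.

Besides the shell and the picture viewer there is one more tool, called after "Call:" by a JSON object that holds its "op" and its "data". jog_arm: Moves the arm, as the interface text tells. Its arguments: {"type":"object","properties":{"motion":{"type":"array","items":{"type":"object","properties":{"linear":{"type":"array","items":{"type":"number"}},"roll":{"type":"number"},"gripper":{"type":"number"}}}},"force":{"type":"number"}},"required":["motion"]}

```bash
mkdir -p pics; python3 - <<'E'
from rig import sensors, eyes
import cv2
s=sensors.sense()
for k in s: print(k,s[k])
for n in ["scene","side","wrist"]:
    c=eyes.get_calibration(n); print(n,c)
    cv2.imwrite(f"pics/{n}0.png",eyes.grab_frame(n)[:,:,::-1])
E
```

```text
t 0.0
joint_pos [ 1.17150471  0.41799015 -0.01028218  1.61417509  0.00475724  1.1107146
 -0.05299193]
qvel [-0.00187392  0.00187709 -0.00117286  0.00121786  0.00056498  0.00063964
 -0.00208495]
effort [-4.37024710e-04 -8.51253033e+01  6.38444200e-01 -4.25973308e+01
 -4.87431348e-02  1.88523583e-02  4.91196033e-05]
tcp_pos [ 0.21871637 -0.58509864  0.22681491]
eef_rot [ 2.02662121  0.36781123 -2.02739199]
force [-0.04438038 -0.08969798  0.23702091]
moment [-0.01012328  0.01910806 -0.04103921]
width 0.09413021321018683
scene {'fx': 412.14489530194936, 'fy': 412.14489530194936, 'cx': 246.74627053178907, 'cy': 186.9889889573055, 'eye': array([ 1.19121424, -0.63916036,  0.76455965]), 'rotation': array([-2.05402608, -0.89517901,  0.42524247])}
side {'fx': 353.04603440660867, 'fy': 353.04603440660867, 'cx': 254.1189482104573, 'cy': 194.29209838784794, 'eye': array([ 0.45249304, -0.85552338,  0.64867752]), 'rotation': array([-2.16449302,  0.077406  , -0.06409548])}
wrist {'fx': 302.5721777575685, 'fy': 302.5721777575685, 'cx': 257.1108707575964, 'cy': 198.95697149747946, 'eye': array([ 0.29117431, -0.55856378,  0.38314509]), 'rotation': array([ 2.39234261, -1.65861828, -0.22494097])}
```

View pics/scene0.png

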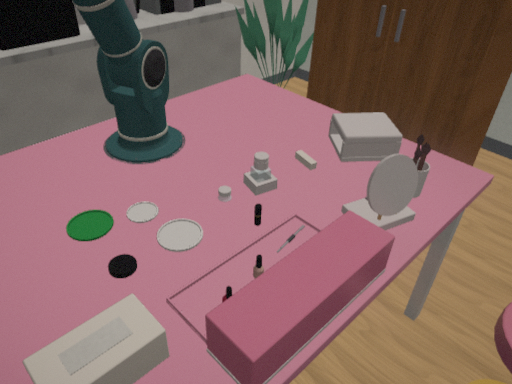

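View pics/side0.png

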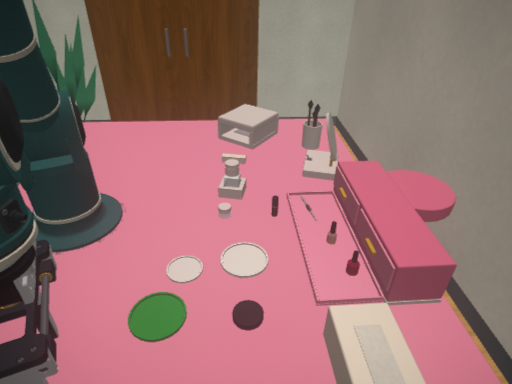

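View pics/wrist0.png

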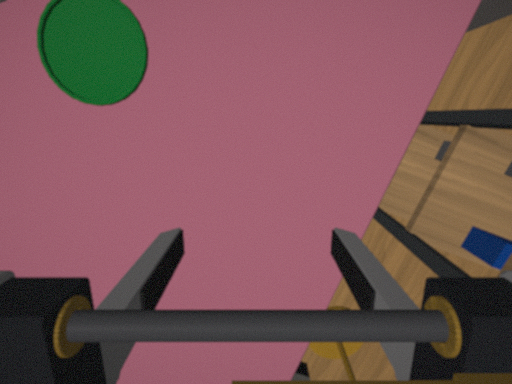

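The scene picture has the capped bottle in its holder at about (261,165), the larger white dish at (180,235), a smaller white dish at (143,212) and a green one at (90,225). The side picture has the cap at (232,168) and the large dish at (244,259). I'll zoom in for exact pixels.

```bash
python3 - <<'E'
import cv2,numpy as np
a=cv2.imread("pics/scene0.png");b=cv2.imread("pics/side0.png")
A=cv2.resize(a[140:260,145:285],None,fx=5,fy=5,interpolation=cv2.INTER_CUBIC)[:600]
B=cv2.resize(b[145:285,160:300],None,fx=4,fy=4,interpolation=cv2.INTER_CUBIC)
for im,x0,y0,f in((A,145,140,5),(B,160,145,4)):
    for i in range(0,im.shape[1],10*f): cv2.putText(im,str(x0+i//f),(i,10),0,.35,(0,0,0),1); cv2.line(im,(i,12),(i,18),(0,0,0))
    for i in range(0,im.shape[0],10*f): cv2.putText(im,str(y0+i//f),(0,i+4),0,.35,(0,0,0),1)
cv2.imwrite("pics/A.png",A);cv2.imwrite("pics/B.png",B)
E
```

```text
(no output)
```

View pics/A.png

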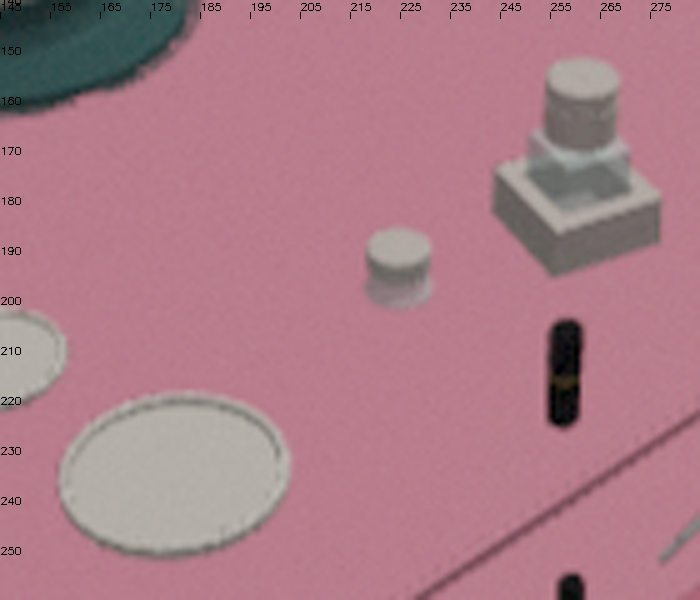

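View pics/B.png

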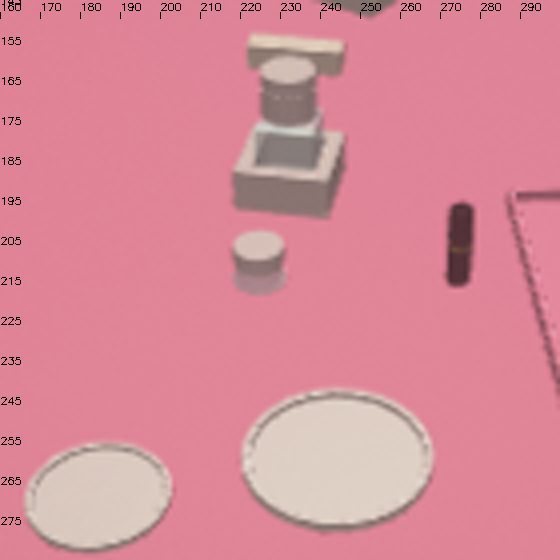

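```bash
cat > h.py <<'E'
import numpy as np,cv2
from scipy.spatial.transform import Rotation as R
from rig import sensors,eyes
def ray(c,u,v,z):
    d=R.from_rotvec(c['rotation']).apply([(u-c['cx'])/c['fx'],(v-c['cy'])/c['fy'],1]); e=np.array(c['eye'])
    return e+d*(z-e[2])/d[2]
def proj(c,p):
    q=R.from_rotvec(c['rotation']).inv().apply(np.array(p)-c['eye']); return c['cx']+c['fx']*q[...,0]/q[...,2],c['cy']+c['fy']*q[...,1]/q[...,2]
E
python3 - <<'E'
from h import *
cs=eyes.get_calibration("scene");cd=eyes.get_calibration("side")
fa=lambda x,y:((x+.5)/5-.5+145,(y+.5)/5-.5+140)
fb=lambda x,y:((x+.5)/4-.5+160,(y+.5)/4-.5+145)
def both(n,pa,pb,z): print(n,ray(cs,*fa(*pa),z).round(4),ray(cd,*fb(*pb),z).round(4))
both("captop",(582,78),(288,69),.112)
both("dishrim",(175,474),(337.5,460),.011)
both("jar top",(399,248),(259,245),.032)
both("lipstick top",(567,330),(461,209),.063)
# holder top corners
for p in [(492,172),(561,224),(661,199),(600,142)]: print("h scene",ray(cs,*fa(*p),.036).round(4))
for p in [(234,168),(330,180),(344,133),(256,128)]: print("h side",ray(cd,*fb(*p),.036).round(4))
s=sensors.sense();print(R.from_rotvec(s['eef_rot']).as_matrix().round(3))
E
```

```text
captop [0.4725 0.1195 0.112 ] [0.4692 0.1199 0.112 ]
dishrim [ 0.4964 -0.2041  0.011 ] [ 0.4894 -0.2089  0.011 ]
jar top [ 0.446 -0.003  0.032] [ 0.4428 -0.0032  0.032 ]
lipstick top [ 0.594 -0.011  0.063] [ 0.5914 -0.0095  0.063 ]
h scene [0.4291 0.0882 0.036 ]
h scene [0.4969 0.0816 0.036 ]
h scene [0.5193 0.1454 0.036 ]
h scene [0.4504 0.1622 0.036 ]
h side [0.4241 0.0971 0.036 ]
h side [0.4996 0.0755 0.036 ]
h side [0.5149 0.1459 0.036 ]
h side [0.4421 0.1577 0.036 ]
[[-0.     0.35  -0.937]
 [ 0.001 -0.937 -0.35 ]
 [-1.    -0.001  0.   ]]
```

Call:
{"op": "jog_arm", "data": {"motion": [{"linear":[0,-2,-1.7],"gripper":-1},{"linear":[0,-3.6,-3.1]},{"linear":[0,-3.6,-3.1]},{"linear":[0,-3.6,-3.1]},{"linear":[0,-3.6,-3.1]},{"linear":[0,-3.6,-3.1]},{"linear":[0,-3.6,-3.1]},{"linear":[0,-3.6,-3.1]}]}}

```text
invalid input at $.motion[0]: expected keys linear, roll, gripper
```

```bash
cat > st.py <<'E'
from h import *
s=sensors.sense();M=R.from_rotvec(s['eef_rot']).as_matrix()
for k in ['t','joint_pos','tcp_pos','force','moment','width']: print(k,np.round(s[k],4))
print(M.round(3))
import sys
if len(sys.argv)>2:
    d=np.array([float(sys.argv[1]),float(sys.argv[2]),float(sys.argv[3])])-s['tcp_pos']; print("delta tool cm",(M.T@d*100).round(2))
E
python3 st.py .471 .12 .2
```

```text
t 0.15
joint_pos [ 1.1715  0.4178 -0.0103  1.614   0.0047  1.1107 -0.053 ]
tcp_pos [ 0.2188 -0.5852  0.227 ]
force [-0.4883 -0.4778  0.4582]
moment [ 0.0053  0.0508 -0.0388]
width 0.0938
[[-0.     0.35  -0.937]
 [ 0.001 -0.937 -0.35 ]
 [-1.    -0.001  0.   ]]
delta tool cm [  2.75 -57.22 -48.32]
```

Call:
{"op": "jog_arm", "data": {"motion": [{"linear":[0,-2,-1.7],"roll":0,"gripper":-1},{"linear":[0,-3.6,-3.1],"roll":0,"gripper":-1},{"linear":[0,-3.6,-3.1],"roll":0,"gripper":-1},{"linear":[0,-3.6,-3.1],"roll":0,"gripper":-1},{"linear":[0,-3.6,-3.1],"roll":0,"gripper":-1},{"linear":[0,-3.6,-3.1],"roll":0,"gripper":-1},{"linear":[0,-3.6,-3.1],"roll":0,"gripper":-1},{"linear":[0,-3.6,-3.1],"roll":0,"gripper":-1}]}}

```text
t: 0.95
tcp_pos: [0.3429, -0.2405, 0.2246]
eef_rot: [2.029, 0.36, -2.035]
force: [0.9, -0.5, -0.3]
width: 0.0939
```

```bash
python3 st.py .471 .12 .2
```

```text
t 0.95
joint_pos [ 0.7684  0.0544 -0.238   2.0884  0.0163  1.0037 -0.6997]
tcp_pos [ 0.3429 -0.2405  0.2246]
force [ 0.9436 -0.5002 -0.3414]
moment [-0.017  -0.0494 -0.0014]
width 0.0939
[[-0.003  0.342 -0.94 ]
 [ 0.001 -0.94  -0.342]
 [-1.    -0.002  0.003]]
delta tool cm [  2.45 -29.49 -24.37]
```

Call:
{"op": "jog_arm", "data": {"motion": [{"linear":[0.3,-3.7,-3.0],"roll":0,"gripper":-1},{"linear":[0.3,-3.7,-3.0],"roll":0,"gripper":-1},{"linear":[0.3,-3.7,-3.0],"roll":0,"gripper":-1},{"linear":[0.3,-3.7,-3.0],"roll":0,"gripper":-1},{"linear":[0.3,-3.7,-3.0],"roll":0,"gripper":-1},{"linear":[0.3,-3.7,-3.0],"roll":0,"gripper":-1},{"linear":[0.3,-3.7,-3.0],"roll":0,"gripper":-1},{"linear":[0.3,-3.0,-2.5],"roll":0,"gripper":-1}]}}

```text
t: 1.75
tcp_pos: [0.4667, 0.1274, 0.201]
eef_rot: [2.032, 0.355, -2.03]
force: [1.6, -0.9, 0.8]
width: 0.0941
```

```bash
python3 st.py .471 .12 .2; python3 - <<'E'
from h import *
import pickle
c=eyes.get_calibration("wrist");im=eyes.grab_frame("wrist")
pickle.dump(c,open("w1.pkl","wb"));cv2.imwrite("pics/w1.png",im[:,:,::-1])
print(proj(c,np.array([[.471,.12,.112]])))
E
```

```text
t 1.75
joint_pos [ 0.2107  0.2427 -0.6161  1.9679  0.1703  0.9806 -1.7094]
tcp_pos [0.4667 0.1274 0.201 ]
force [ 1.6017 -0.9368  0.7612]
moment [-0.0784 -0.041  -0.0016]
width 0.0941
[[ 0.001  0.341 -0.94 ]
 [-0.002 -0.94  -0.341]
 [-1.     0.002 -0.001]]
delta tool cm [ 0.1   0.84 -0.15]
(array([266.02696547]), array([207.88122042]))
```

View pics/w1.png

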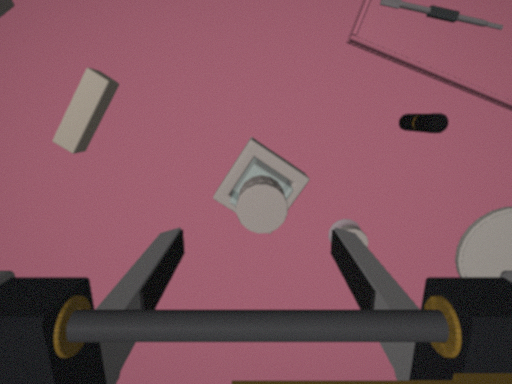

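The wrist picture shows the cap top at about (262,206), in line with the fingers. I'll fit a circle to it.

```bash
python3 - <<'E'
from h import *
import pickle
c=pickle.load(open("w1.pkl","rb"));im=cv2.imread("pics/w1.png")
h=cv2.cvtColor(im,cv2.COLOR_BGR2HSV);cr=cv2.resize(im[160:250,200:320],None,fx=6,fy=6,interpolation=cv2.INTER_CUBIC)
th=np.linspace(0,2*np.pi,200)
for p,col in(((.471,.12),(0,0,255)),):
    u,v=proj(c,np.c_[p[0]+.0225*np.cos(th),p[1]+.0225*np.sin(th),0*th+.112])
    for a,b in zip(u,v): cv2.circle(cr,(int((a-200+.5)*6),int((b-160+.5)*6)),1,col,-1)
cv2.imwrite("pics/w1c.png",cr)
E
```

```text
(no output)
```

View pics/w1c.png

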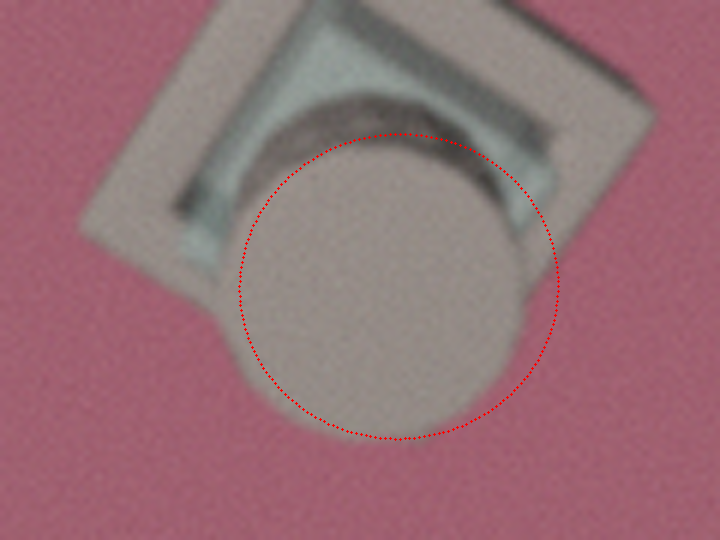

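```bash
python3 - <<'E'
from h import *
import pickle
c=pickle.load(open("w1.pkl","rb"));u,v=(371.5)/6-.5+200,293/6-.5+160
print(ray(c,u,v,.112))
E
python3 st.py .468 .122 .15
```

```text
[0.4692913  0.12353685 0.112     ]
t 1.8
joint_pos [ 0.2047  0.2475 -0.6205  1.9635  0.172   0.9802 -1.7157]
tcp_pos [0.4676 0.1328 0.2008]
force [-5.3479  4.5193 -2.0659]
moment [0.2252 0.2946 0.0514]
width 0.0937
[[ 0.002  0.345 -0.939]
 [ 0.001 -0.939 -0.345]
 [-1.    -0.    -0.002]]
delta tool cm [5.08 1.03 0.35]
```

Call:
{"op": "jog_arm", "data": {"motion": [{"linear":[1,1.1,0.2],"roll":0,"gripper":-1},{"linear":[1,0,0],"roll":8.5,"gripper":-1},{"linear":[0,0,0],"roll":8.5,"gripper":-1},{"linear":[0,0,0],"roll":8.5,"gripper":-1},{"linear":[0,0,0],"roll":8.5,"gripper":-1},{"linear":[0,0,0],"roll":8.5,"gripper":-1},{"linear":[0,0,0],"roll":8.5,"gripper":-1},{"linear":[0,0,0],"roll":0,"gripper":-1}]}}

```text
t: 2.6
tcp_pos: [0.4682, 0.1161, 0.1756]
eef_rot: [-1.907, 0.542, 1.914]
force: [-0.2, 0.0, 0.1]
width: 0.0936
```

```bash
python3 st.py .4697 .1225 .18; cat > wp.py <<'E'
from h import *
import sys,pickle
n=sys.argv[1];x,y,z=map(float,sys.argv[2:5])
c=eyes.get_calibration("wrist");im=eyes.grab_frame("wrist")[:,:,::-1].copy()
pickle.dump(c,open(n+".pkl","wb"));cv2.imwrite(f"pics/{n}f.png",im)
u,v=proj(c,np.array([x,y,z])); u0=int(u)-60;v0=int(v)-45
u0=max(0,min(u0,512-120));v0=max(0,min(v0,384-90))
cr=cv2.resize(im[v0:v0+90,u0:u0+120],None,fx=6,fy=6,interpolation=cv2.INTER_CUBIC)
th=np.linspace(0,2*np.pi,200)
u,v=proj(c,np.c_[x+.0225*np.cos(th),y+.0225*np.sin(th),0*th+z])
for a,b in zip(u,v): cv2.circle(cr,(int((a-u0+.5)*6),int((b-v0+.5)*6)),1,(0,0,255),-1)
cv2.imwrite(f"pics/{n}.png",cr);print(u0,v0)
E
python3 wp.py w2 .47 .122 .112
```

```text
t 2.6
joint_pos [ 0.0899  0.2563 -0.4526  1.9971  0.139   0.9213 -2.5568]
tcp_pos [0.4682 0.1161 0.1756]
force [-0.2059  0.0455  0.0921]
moment [0.1112 0.0423 0.0374]
width 0.0936
[[-0.004 -0.524 -0.852]
 [-0.001 -0.852  0.524]
 [-1.     0.002  0.003]]
delta tool cm [-0.44 -0.63  0.21]
188 176
```

View pics/w2.png

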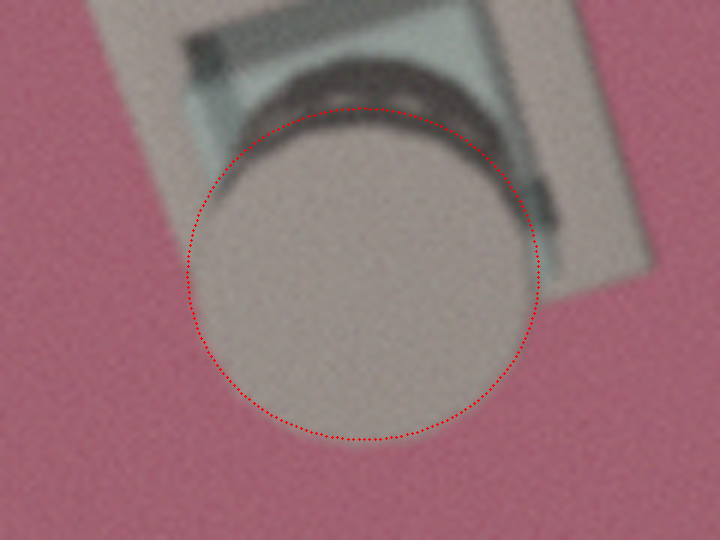

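Call:
{"op": "jog_arm", "data": {"motion": [{"linear":[1,-0.6,0.2],"roll":0,"gripper":-1},{"linear":[2,0,0],"roll":0,"gripper":-1},{"linear":[2,0,0],"roll":0,"gripper":-1},{"linear":[2,0,0],"roll":0,"gripper":-1},{"linear":[0.8,0,0],"roll":0,"gripper":-1},{"linear":[0,0,0],"roll":0,"gripper":-1}]}}

```text
t: 3.25
tcp_pos: [0.4691, 0.1224, 0.0919]
eef_rot: [-1.922, 0.52, 1.93]
force: [-0.7, 0.8, 0.6]
width: 0.0936
```

```bash
python3 st.py .4695 .1224 .096
```

```text
t 3.25
joint_pos [ 0.0423  0.3923 -0.4249  2.0542  0.2327  0.7444 -2.6236]
tcp_pos [0.4691 0.1224 0.0919]
force [-0.7471  0.8465  0.5942]
moment [ 0.0927 -0.02   -0.0171]
width 0.0936
[[-0.004 -0.502 -0.865]
 [-0.    -0.865  0.502]
 [-1.     0.002  0.003]]
delta tool cm [-0.41 -0.02 -0.03]
```

Call:
{"op": "jog_arm", "data": {"motion": [{"linear":[-0.5,0,0],"roll":0,"gripper":-0.5},{"linear":[0,0,0],"roll":0,"gripper":-0.2},{"linear":[0,0,0],"roll":0,"gripper":-0.08},{"linear":[0,0,0],"roll":0,"gripper":-0.04},{"linear":[0,0,0],"roll":0,"gripper":-0.04}], "force": 5}}

```text
t: 3.75
tcp_pos: [0.4705, 0.1229, 0.0998]
eef_rot: [-1.926, 0.516, 1.928]
force: [-0.1, -0.5, 0.1]
width: 0.0573
```

```bash
python3 st.py .4695 .1224 .096; python3 wp.py w3 .4695 .1224 .112
```

```text
t 3.75
joint_pos [ 0.047   0.3796 -0.43    2.0488  0.2255  0.758  -2.615 ]
tcp_pos [0.4705 0.1229 0.0998]
force [-0.0512 -0.4547  0.0683]
moment [0.0198 0.0328 0.0121]
width 0.0573
[[-0.001 -0.5   -0.866]
 [ 0.001 -0.866  0.5  ]
 [-1.    -0.     0.001]]
delta tool cm [0.38 0.09 0.06]
197 224
```

View pics/w3f.png

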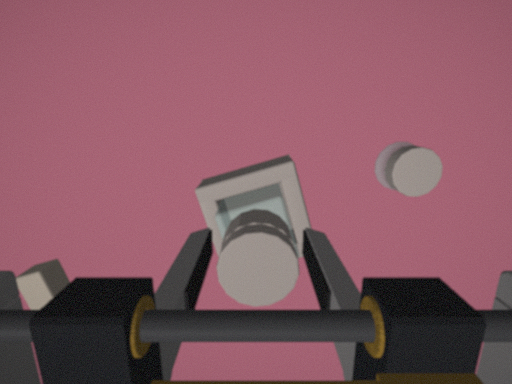

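Call:
{"op": "jog_arm", "data": {"motion": [{"linear":[0,0,0],"roll":0,"gripper":0.1},{"linear":[0,0,0],"roll":0,"gripper":0.2},{"linear":[0,0,0],"roll":0,"gripper":0.3},{"linear":[0,0,0],"roll":0,"gripper":0.3}]}}

```text
t: 4.2
tcp_pos: [0.4705, 0.1228, 0.0999]
eef_rot: [-1.926, 0.516, 1.927]
force: [0.3, 0.3, 1.6]
width: 0.0445
```

```bash
python3 st.py .4695 .1224 .096
```

```text
t 4.2
joint_pos [ 0.0471  0.3794 -0.43    2.0488  0.2255  0.7581 -2.615 ]
tcp_pos [0.4705 0.1228 0.0999]
force [0.2603 0.2549 1.6372]
moment [ 0.016  -0.0306  0.0096]
width 0.0445
[[-0.    -0.5   -0.866]
 [ 0.001 -0.866  0.5  ]
 [-1.    -0.     0.001]]
delta tool cm [0.39 0.09 0.07]
```

Call:
{"op": "jog_arm", "data": {"motion": [{"linear":[0,0,0],"roll":0,"gripper":0.3},{"linear":[0,0,0],"roll":-5,"gripper":0.3},{"linear":[0,0,0],"roll":-5,"gripper":0.3},{"linear":[0,0,0],"roll":-5,"gripper":0.3}], "force": 16}}

```text
t: 4.6
tcp_pos: [0.4705, 0.123, 0.0999]
eef_rot: [-2.086, 0.266, 2.086]
force: [0.6, 0.7, -0.9]
width: 0.0446
```

```bash
python3 st.py
```

```text
t 4.6
joint_pos [ 0.0951  0.3885 -0.4883  2.0472  0.2589  0.7645 -2.3755]
tcp_pos [0.4705 0.123  0.0999]
force [ 0.6093  0.6591 -0.8593]
moment [0.0696 0.0561 0.0023]
width 0.0446
[[-0.    -0.251 -0.968]
 [ 0.    -0.968  0.251]
 [-1.    -0.     0.   ]]
```

Call:
{"op": "jog_arm", "data": {"motion": [{"linear":[-0.01,0,0],"roll":-7,"gripper":0.3},{"linear":[-0.01,0,0],"roll":-7,"gripper":0.3},{"linear":[-0.01,0,0],"roll":-7,"gripper":0.3}]}}

```text
t: 4.9
tcp_pos: [0.4709, 0.1234, 0.1005]
eef_rot: [2.157, 0.138, -2.156]
force: [0.4, 1.0, 2.5]
width: 0.0445
```

```bash
python3 st.py
```

```text
t 4.9
joint_pos [ 0.1638  0.4034 -0.5723  2.0444  0.3076  0.7758 -2.0379]
tcp_pos [0.4709 0.1234 0.1005]
force [0.4343 0.9551 2.5151]
moment [ 0.203   0.0301 -0.0516]
width 0.0445
[[ 0.001  0.126 -0.992]
 [ 0.001 -0.992 -0.126]
 [-1.    -0.001 -0.001]]
```

Call:
{"op": "jog_arm", "data": {"motion": [{"linear":[-0.015,0,0],"roll":-7,"gripper":0.3},{"linear":[-0.015,0,0],"roll":-7,"gripper":0.3},{"linear":[-0.015,0,0],"roll":-7,"gripper":0.3},{"linear":[-0.015,0,0],"roll":-7,"gripper":0.3}]}}

```text
t: 5.3
tcp_pos: [0.4712, 0.1243, 0.1015]
eef_rot: [1.859, 0.613, -1.855]
force: [-1.2, 0.8, 0.8]
width: 0.0444
```

```bash
python3 st.py; python3 wp.py w4 .4695 .1224 .112
```

```text
t 5.3
joint_pos [ 0.2559  0.4287 -0.6874  2.0407  0.3765  0.7953 -1.589 ]
tcp_pos [0.4712 0.1243 0.1015]
force [-1.2267  0.7823  0.7986]
moment [0.2348 0.2755 0.0017]
width 0.0444
[[ 0.002  0.595 -0.804]
 [ 0.002 -0.804 -0.594]
 [-1.    -0.001 -0.002]]
197 224
```

View pics/w4f.png

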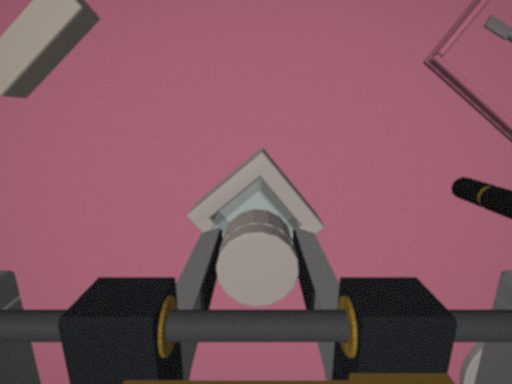

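Call:
{"op": "jog_arm", "data": {"motion": [{"linear":[-0.015,0,0.03],"roll":-7,"gripper":0.3},{"linear":[-0.015,0,0.03],"roll":-7,"gripper":0.3},{"linear":[-0.015,0,0.03],"roll":-7,"gripper":0.3},{"linear":[-0.015,0,0.03],"roll":-7,"gripper":0.3}]}}

```text
t: 5.75
tcp_pos: [0.4702, 0.1244, 0.1024]
eef_rot: [1.522, 0.976, -1.517]
force: [-0.9, 1.8, 1.8]
width: 0.0443
```

```bash
python3 st.py
```

```text
t 5.75
joint_pos [ 0.3475  0.4603 -0.8038  2.0401  0.4496  0.8196 -1.1494]
tcp_pos [0.4702 0.1244 0.1024]
force [-0.9295  1.7964  1.7645]
moment [ 0.4018  0.1634 -0.0397]
width 0.0443
[[ 0.002  0.909 -0.418]
 [ 0.003 -0.418 -0.909]
 [-1.     0.    -0.004]]
```

Call:
{"op": "jog_arm", "data": {"motion": [{"linear":[-0.02,0,0.04],"roll":-7,"gripper":0.3},{"linear":[-0.02,0,0.04],"roll":-7,"gripper":0.3},{"linear":[-0.02,0,0.04],"roll":-7,"gripper":0.3},{"linear":[-0.02,0,0.04],"roll":-7,"gripper":0.3}]}}

```text
t: 6.15
tcp_pos: [0.4696, 0.1241, 0.1035]
eef_rot: [1.163, 1.243, -1.156]
force: [-1.0, 1.6, 2.2]
width: 0.0447
```

```bash
python3 st.py
```

```text
t 6.15
joint_pos [ 0.4366  0.5014 -0.9208  2.039   0.5282  0.8517 -0.7176]
tcp_pos [0.4696 0.1241 0.1035]
force [-0.9749  1.6364  2.2283]
moment [0.5237 0.3209 0.0063]
width 0.0447
[[ 0.002  0.998  0.068]
 [ 0.005  0.068 -0.998]
 [-1.     0.002 -0.005]]
```

Call:
{"op": "jog_arm", "data": {"motion": [{"linear":[-0.02,0,0.05],"roll":-7,"gripper":0.3},{"linear":[-0.02,0,0.05],"roll":-7,"gripper":0.3},{"linear":[-0.02,0,0.05],"roll":-7,"gripper":0.3},{"linear":[-0.02,0,0.05],"roll":-7,"gripper":0.3}]}}

```text
t: 6.55
tcp_pos: [0.4695, 0.1237, 0.1046]
eef_rot: [0.788, 1.428, -0.778]
force: [-1.9, 2.7, 4.2]
width: 0.0443
```

```bash
python3 st.py; python3 wp.py w5 .4695 .1224 .115;python3 - <<'E'
from h import *
im=eyes.grab_frame("side")[:,:,::-1]
cv2.imwrite("pics/s5.png",cv2.resize(im[130:230,170:300],None,fx=5,fy=5,interpolation=cv2.INTER_CUBIC))
E
```

```text
t 6.55
joint_pos [ 0.5197  0.5554 -1.0367  2.0367  0.6132  0.8945 -0.2894]
tcp_pos [0.4695 0.1237 0.1046]
force [-1.8784  2.6829  4.1536]
moment [ 0.5026  0.5675 -0.0813]
width 0.0443
[[ 0.001  0.844  0.537]
 [ 0.007  0.537 -0.844]
 [-1.     0.004 -0.005]]
196 222
```

View pics/w5f.png

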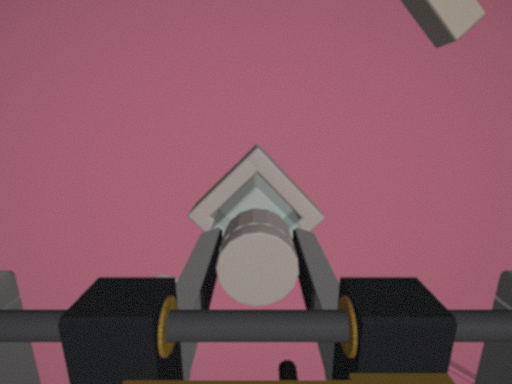

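View pics/s5.png

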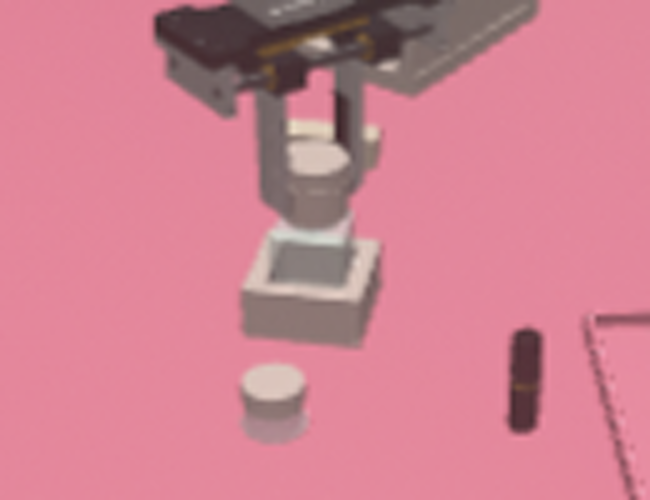

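Call:
{"op": "jog_arm", "data": {"motion": [{"linear":[-0.03,-0.02,0.04],"roll":-7,"gripper":0.3},{"linear":[-0.03,-0.02,0.04],"roll":-7,"gripper":0.3},{"linear":[-0.03,-0.02,0.04],"roll":-7,"gripper":0.3}]}}

```text
t: 6.95
tcp_pos: [0.4692, 0.1228, 0.1053]
eef_rot: [0.509, 1.514, -0.499]
force: [-1.3, 1.4, 0.7]
width: 0.0447
```

```bash
python3 st.py
```

```text
t 6.95
joint_pos [ 0.574   0.6022 -1.1179  2.0354  0.6775  0.9334  0.0189]
tcp_pos [0.4692 0.1228 0.1053]
force [-1.3269  1.3808  0.6651]
moment [ 0.4605  0.3807 -0.0533]
width 0.0447
[[-0.     0.6    0.8  ]
 [ 0.007  0.8   -0.6  ]
 [-1.     0.005 -0.005]]
```

Call:
{"op": "jog_arm", "data": {"motion": [{"linear":[0,0,0],"roll":0,"gripper":-0.4},{"linear":[0,0,0],"roll":0,"gripper":-0.4},{"linear":[0,0,0],"roll":8.5,"gripper":-0.4},{"linear":[0,0,0],"roll":8.5,"gripper":-0.4},{"linear":[0,0,0],"roll":8.5,"gripper":-0.4},{"linear":[0,0,0],"roll":8.5,"gripper":-0.4},{"linear":[0,0,0],"roll":8.5,"gripper":-0.4},{"linear":[0,0,0],"roll":8.5,"gripper":-0.4}]}}

```text
t: 7.75
tcp_pos: [0.4696, 0.1216, 0.1049]
eef_rot: [1.204, 1.221, -1.196]
force: [-0.3, 0.1, -0.0]
width: 0.0656
```

```bash
python3 st.py .4695 .1225 .105
```

```text
t 7.75
joint_pos [ 0.4363  0.4937 -0.9106  2.0388  0.5126  0.8498 -0.7531]
tcp_pos [0.4696 0.1216 0.1049]
force [-0.331   0.0773 -0.0163]
moment [-0.0227 -0.0974  0.0289]
width 0.0656
[[-0.     1.     0.013]
 [ 0.007  0.013 -1.   ]
 [-1.    -0.    -0.007]]
delta tool cm [-0.01 -0.01 -0.09]
```

Call:
{"op": "jog_arm", "data": {"motion": [{"linear":[0,0,-0.03],"roll":8.5,"gripper":-0.3},{"linear":[0,0,-0.03],"roll":8.5,"gripper":-0.3},{"linear":[0,0,0],"roll":8.5,"gripper":-0.3},{"linear":[0,0,0],"roll":8.5,"gripper":-0.3},{"linear":[0,0,0],"roll":8.5,"gripper":-0.3},{"linear":[0,0,0],"roll":8.5,"gripper":-0.3},{"linear":[0,0,0],"roll":8.5,"gripper":-0.3},{"linear":[0,0,0],"roll":8.5,"gripper":-0.3}]}}

```text
t: 8.55
tcp_pos: [0.4715, 0.1216, 0.1069]
eef_rot: [2.021, 0.397, -2.005]
force: [-0.1, 0.8, -0.4]
width: 0.0611
```

```bash
python3 st.py .4695 .1225 .105
```

```text
t 8.55
joint_pos [ 0.2236  0.402  -0.6355  2.0438  0.3288  0.7871 -1.7936]
tcp_pos [0.4715 0.1216 0.1069]
force [-0.1479  0.7681 -0.4382]
moment [-0.0009  0.0781 -0.0259]
width 0.0611
[[ 0.006  0.375 -0.927]
 [ 0.006 -0.927 -0.375]
 [-1.    -0.004 -0.008]]
delta tool cm [ 0.19 -0.16  0.15]
```

Call:
{"op": "jog_arm", "data": {"motion": [{"linear":[0.03,0,0.03],"roll":8.5,"gripper":-0.3},{"linear":[0.03,0,0.03],"roll":8.5,"gripper":-0.3},{"linear":[0.03,0,0.03],"roll":8.5,"gripper":-0.3},{"linear":[0.03,0,0.03],"roll":8.5,"gripper":-0.3},{"linear":[0.03,0,0.03],"roll":8.5,"gripper":-0.3},{"linear":[0.03,0,0.03],"roll":8.5,"gripper":-0.3},{"linear":[0,0,0],"roll":0,"gripper":-0.3}]}}

```text
t: 9.25
tcp_pos: [0.4716, 0.1214, 0.1075]
eef_rot: [-1.935, 0.504, 1.912]
force: [-0.9, 0.6, -0.1]
width: 0.0609
```

```bash
python3 st.py .4695 .1225 .105; python3 wp.py w6 .4695 .1224 .1175;python3 - <<'E'
from h import *
im=eyes.grab_frame("side")[:,:,::-1]
cv2.imwrite("pics/s6.png",cv2.resize(im[130:230,170:300],None,fx=5,fy=5,interpolation=cv2.INTER_CUBIC))
E
```

```text
t 9.25
joint_pos [ 0.0593  0.3605 -0.4365  2.0537  0.2165  0.7548 -2.6028]
tcp_pos [0.4716 0.1214 0.1075]
force [-0.8598  0.5702 -0.08  ]
moment [ 0.0563  0.0365 -0.0027]
width 0.0609
[[ 0.014 -0.5   -0.866]
 [ 0.007 -0.866  0.5  ]
 [-1.    -0.013 -0.008]]
delta tool cm [0.25 0.01 0.23]
195 224
```

View pics/w6f.png

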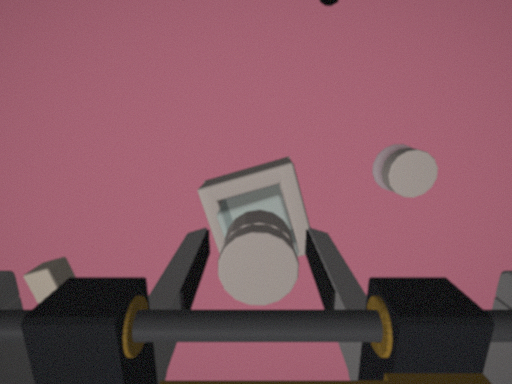

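View pics/s6.png

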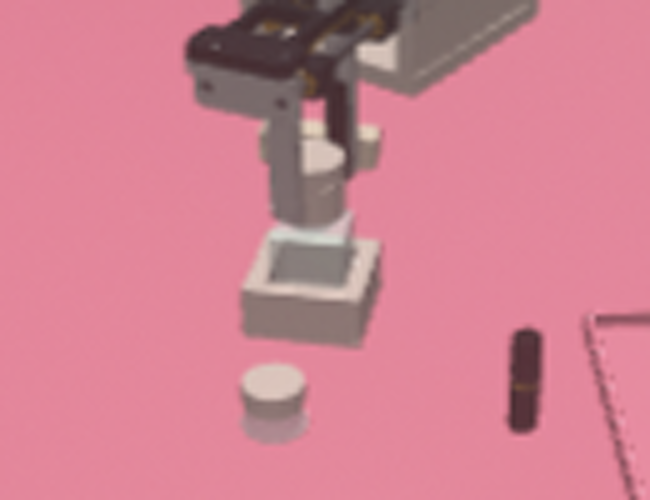

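Call:
{"op": "jog_arm", "data": {"motion": [{"linear":[0.2,0,0.18],"roll":0,"gripper":0.0},{"linear":[0,0,0],"roll":0,"gripper":0.1},{"linear":[0,0,0],"roll":0,"gripper":0.3},{"linear":[0,0,0],"roll":0,"gripper":0.3},{"linear":[0,0,0],"roll":0,"gripper":0.3}], "force": 6}}

```text
t: 9.85
tcp_pos: [0.4701, 0.1223, 0.1054]
eef_rot: [-1.943, 0.492, 1.92]
force: [-0.7, -0.1, 0.8]
width: 0.0446
```

```bash
python3 st.py .4695 .1225 .105
```

```text
t 9.85
joint_pos [ 0.0601  0.3627 -0.4401  2.0579  0.2203  0.7492 -2.5949]
tcp_pos [0.4701 0.1223 0.1054]
force [-0.6724 -0.1125  0.7953]
moment [0.104  0.0593 0.0409]
width 0.0446
[[ 0.014 -0.487 -0.873]
 [ 0.008 -0.873  0.488]
 [-1.    -0.014 -0.009]]
delta tool cm [0.04 0.02 0.06]
```

Call:
{"op": "jog_arm", "data": {"motion": [{"linear":[0,0,0],"roll":0,"gripper":0.3},{"linear":[-0.01,0,0],"roll":-7,"gripper":0.3},{"linear":[-0.02,0,0],"roll":-7,"gripper":0.3},{"linear":[-0.02,0,0.01],"roll":-7,"gripper":0.3},{"linear":[-0.02,0,0.01],"roll":-7,"gripper":0.3}], "force": 16}}

```text
t: 10.35
tcp_pos: [0.4702, 0.1228, 0.1064]
eef_rot: [-2.232, -0.004, 2.199]
force: [0.3, 0.4, 1.4]
width: 0.0446
```

```bash
python3 st.py
```

```text
t 10.35
joint_pos [ 0.1504  0.3788 -0.5491  2.0547  0.2801  0.7624 -2.1436]
tcp_pos [0.4702 0.1228 0.1064]
force [0.2928 0.4261 1.4348]
moment [ 0.1543 -0.0293 -0.0235]
width 0.0446
[[ 0.015 -0.004 -1.   ]
 [ 0.008 -1.     0.005]
 [-1.    -0.008 -0.015]]
```

Call:
{"op": "jog_arm", "data": {"motion": [{"linear":[-0.02,0.02,0.02],"roll":-7,"gripper":0.3},{"linear":[-0.02,0.02,0.02],"roll":-7,"gripper":0.3},{"linear":[-0.02,0.01,0.03],"roll":-7,"gripper":0.3},{"linear":[-0.02,0.01,0.03],"roll":-7,"gripper":0.3}]}}

```text
t: 10.75
tcp_pos: [0.4698, 0.1225, 0.1075]
eef_rot: [1.957, 0.506, -1.922]
force: [0.9, 1.8, -0.3]
width: 0.0445
```

```bash
python3 st.py
```

```text
t 10.75
joint_pos [ 0.2446  0.3994 -0.6625  2.0533  0.3442  0.7784 -1.6891]
tcp_pos [0.4698 0.1225 0.1075]
force [ 0.8525  1.8358 -0.2997]
moment [ 0.3021 -0.0891  0.0299]
width 0.0445
[[ 0.016  0.484 -0.875]
 [ 0.009 -0.875 -0.484]
 [-1.     0.    -0.018]]
```

Call:
{"op": "jog_arm", "data": {"motion": [{"linear":[-0.02,0,0.02],"roll":-7,"gripper":0.3},{"linear":[-0.02,0,0.03],"roll":-7,"gripper":0.3},{"linear":[-0.02,0,0.03],"roll":-7,"gripper":0.3},{"linear":[-0.02,0,0.03],"roll":-7,"gripper":0.3}]}}

```text
t: 11.15
tcp_pos: [0.4696, 0.1225, 0.1088]
eef_rot: [1.624, 0.894, -1.586]
force: [-0.5, 1.6, 0.8]
width: 0.0443
```

```bash
python3 st.py
```

```text
t 11.15
joint_pos [ 0.3385  0.4275 -0.7791  2.0518  0.4143  0.7992 -1.2398]
tcp_pos [0.4696 0.1225 0.1088]
force [-0.52    1.6268  0.8451]
moment [ 0.3564 -0.0468 -0.0111]
width 0.0443
[[ 0.018  0.85  -0.527]
 [ 0.01  -0.527 -0.85 ]
 [-1.     0.01  -0.018]]
```

Call:
{"op": "jog_arm", "data": {"motion": [{"linear":[-0.02,0,0.03],"roll":-7,"gripper":0.3},{"linear":[-0.02,0,0.03],"roll":-7,"gripper":0.3},{"linear":[-0.02,0,0.03],"roll":-7,"gripper":0.3},{"linear":[-0.02,0,0.03],"roll":-7,"gripper":0.3}]}}

```text
t: 11.55
tcp_pos: [0.4694, 0.1224, 0.11]
eef_rot: [1.26, 1.183, -1.222]
force: [-0.4, 1.8, 0.7]
width: 0.0445
```

```bash
python3 st.py
```

```text
t 11.55
joint_pos [ 0.431   0.4658 -0.8979  2.0502  0.492   0.8274 -0.7957]
tcp_pos [0.4694 0.1224 0.11  ]
force [-0.3693  1.796   0.72  ]
moment [0.4696 0.0712 0.0291]
width 0.0445
[[ 0.019  0.999 -0.044]
 [ 0.012 -0.045 -0.999]
 [-1.     0.018 -0.013]]
```

Call:
{"op": "jog_arm", "data": {"motion": [{"linear":[-0.02,0,0.03],"roll":-7,"gripper":0.3},{"linear":[-0.02,0,0.03],"roll":-7,"gripper":0.3},{"linear":[-0.02,0,0.03],"roll":-7,"gripper":0.3},{"linear":[-0.02,0,0.03],"roll":-7,"gripper":0.3}]}}

```text
t: 11.95
tcp_pos: [0.4693, 0.1221, 0.111]
eef_rot: [0.876, 1.385, -0.841]
force: [-0.9, 2.4, 1.4]
width: 0.0441
```

```bash
python3 st.py; python3 - <<'E'
from h import *
im=eyes.grab_frame("side")[:,:,::-1]
cv2.imwrite("pics/s7.png",cv2.resize(im[130:230,170:300],None,fx=5,fy=5,interpolation=cv2.INTER_CUBIC))
im=eyes.grab_frame("scene")[:,:,::-1]
cv2.imwrite("pics/c7.png",cv2.resize(im[110:210,200:330],None,fx=5,fy=5,interpolation=cv2.INTER_CUBIC))
E
```

```text
t 11.95
joint_pos [ 0.5184  0.5169 -1.0172  2.0481  0.5779  0.8663 -0.3576]
tcp_pos [0.4693 0.1221 0.111 ]
force [-0.8777  2.3693  1.422 ]
moment [0.5167 0.2824 0.0033]
width 0.0441
[[ 0.019  0.893  0.449]
 [ 0.014  0.449 -0.893]
 [-1.     0.023 -0.004]]
```

View pics/s7.png

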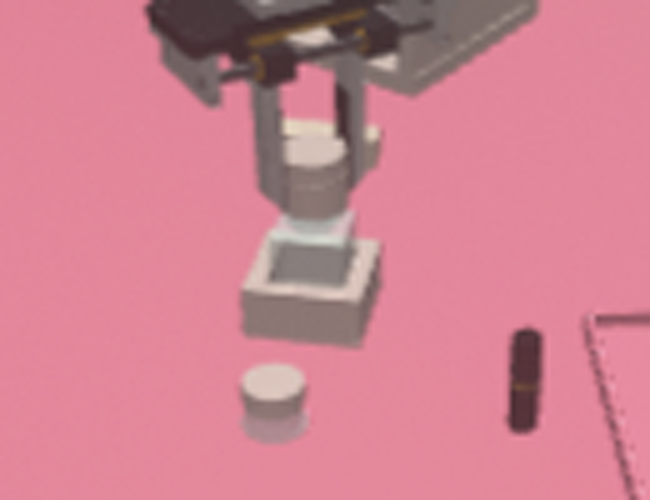

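View pics/c7.png

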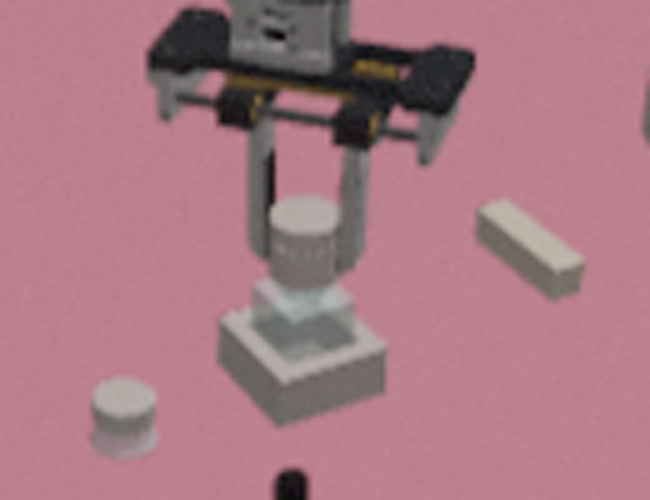

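The cap has clearly climbed: the neck gap shows at (305,295) in the scene crop, and the bottle is still down in its socket. I'll carry on turning.

Call:
{"op": "jog_arm", "data": {"motion": [{"linear":[-0.02,0,0.03],"roll":-7,"gripper":0.3},{"linear":[-0.02,0,0.03],"roll":-7,"gripper":0.3},{"linear":[-0.02,0,0.03],"roll":-7,"gripper":0.3},{"linear":[-0.01,0,0.02],"roll":-4,"gripper":0.3}]}}

```text
t: 12.45
tcp_pos: [0.4692, 0.122, 0.1116]
eef_rot: [0.542, 1.494, -0.511]
force: [-3.1, 2.1, 2.6]
width: 0.0445
```

```bash
python3 st.py
```

```text
t 12.45
joint_pos [ 0.5842  0.5719 -1.1156  2.0458  0.6556  0.9097  0.0088]
tcp_pos [0.4692 0.122  0.1116]
force [-3.1243  2.0707  2.6459]
moment [ 0.4482  0.5674 -0.0415]
width 0.0445
[[ 0.017  0.624  0.782]
 [ 0.015  0.781 -0.624]
 [-1.     0.022  0.004]]
```

Call:
{"op": "jog_arm", "data": {"motion": [{"linear":[0,0,0],"roll":0,"gripper":-0.4},{"linear":[0,0,0],"roll":0,"gripper":-0.4},{"linear":[0,0,0],"roll":8.5,"gripper":-0.4},{"linear":[0,0,0],"roll":8.5,"gripper":-0.4},{"linear":[0,0,0],"roll":8.5,"gripper":-0.4},{"linear":[0,0,0],"roll":8.5,"gripper":-0.4},{"linear":[0,0,0],"roll":8.5,"gripper":-0.4},{"linear":[0,0,0],"roll":8.5,"gripper":-0.4}]}}

```text
t: 13.25
tcp_pos: [0.4698, 0.1206, 0.1115]
eef_rot: [1.24, 1.199, -1.201]
force: [-0.5, -0.1, -0.6]
width: 0.0658
```

```bash
python3 st.py .4695 .1225 .111
```

```text
t 13.25
joint_pos [ 0.4428  0.4657 -0.9063  2.0491  0.4906  0.8308 -0.7612]
tcp_pos [0.4698 0.1206 0.1115]
force [-0.5045 -0.0983 -0.5885]
moment [-0.0237 -0.0325 -0.0022]
width 0.0658
[[ 0.018  1.    -0.016]
 [ 0.014 -0.016 -1.   ]
 [-1.     0.018 -0.015]]
delta tool cm [ 0.06 -0.03 -0.18]
```

Call:
{"op": "jog_arm", "data": {"motion": [{"linear":[0.02,0,-0.04],"roll":8.5,"gripper":-0.3},{"linear":[0.02,0,-0.04],"roll":8.5,"gripper":-0.3},{"linear":[0.02,0,-0.02],"roll":8.5,"gripper":-0.3},{"linear":[0.02,0,0],"roll":8.5,"gripper":-0.3},{"linear":[0.02,0,0.03],"roll":8.5,"gripper":-0.3},{"linear":[0.02,0,0.03],"roll":8.5,"gripper":-0.3},{"linear":[0.02,0,0.03],"roll":8.5,"gripper":-0.3},{"linear":[0.02,0,0.03],"roll":8.5,"gripper":-0.3}]}}

```text
t: 14.05
tcp_pos: [0.4707, 0.12, 0.1118]
eef_rot: [2.058, 0.374, -2.005]
force: [0.8, 0.6, -0.6]
width: 0.061
```

Call:
{"op": "jog_arm", "data": {"motion": [{"linear":[0.03,0,0.03],"roll":8.5,"gripper":-0.3},{"linear":[0.03,0,0.03],"roll":8.5,"gripper":-0.3},{"linear":[0.03,0,0.03],"roll":8.5,"gripper":-0.3},{"linear":[0.03,0,0.03],"roll":8.5,"gripper":-0.3},{"linear":[0.03,0,0.03],"roll":8.5,"gripper":-0.3},{"linear":[0.03,0,0.03],"roll":8.5,"gripper":-0.3},{"linear":[0,0,0],"roll":0,"gripper":-0.3}]}}

```text
t: 14.75
tcp_pos: [0.4705, 0.1198, 0.1121]
eef_rot: [-1.927, 0.517, 1.877]
force: [0.6, -0.6, -0.7]
width: 0.0607
```

```bash
python3 st.py .4698 .1225 .111; python3 wp.py w8 .4695 .1224 .1235
```

```text
t 14.75
joint_pos [ 0.0639  0.3413 -0.4348  2.0669  0.207   0.7402 -2.6196]
tcp_pos [0.4705 0.1198 0.1121]
force [ 0.5808 -0.5626 -0.678 ]
moment [ 0.0475  0.0555 -0.0249]
width 0.0607
[[ 0.03  -0.523 -0.852]
 [ 0.014 -0.852  0.524]
 [-0.999 -0.027 -0.019]]
delta tool cm [ 0.11 -0.19  0.21]
191 225
```

View pics/w8f.png

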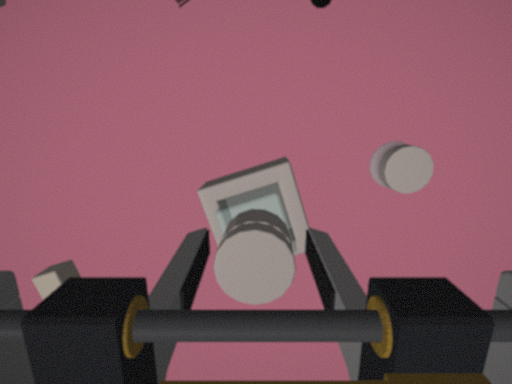

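Call:
{"op": "jog_arm", "data": {"motion": [{"linear":[0.05,-0.19,0.18],"roll":0,"gripper":0.0},{"linear":[0,0,0],"roll":0,"gripper":0.1},{"linear":[0,0,0],"roll":0,"gripper":0.3},{"linear":[0,0,0],"roll":0,"gripper":0.3},{"linear":[0,0,0],"roll":0,"gripper":0.3}], "force": 6}}

```text
t: 15.3
tcp_pos: [0.4702, 0.1226, 0.1118]
eef_rot: [-1.936, 0.505, 1.884]
force: [-0.7, 0.8, -0.7]
width: 0.045
```

```bash
python3 st.py .4698 .1225 .111
```

```text
t 15.3
joint_pos [ 0.0618  0.3426 -0.4391  2.0666  0.2102  0.7394 -2.615 ]
tcp_pos [0.4702 0.1226 0.1118]
force [-0.7     0.7928 -0.6725]
moment [0.1204 0.1268 0.0061]
width 0.045
[[ 0.031 -0.512 -0.858]
 [ 0.014 -0.859  0.513]
 [-0.999 -0.028 -0.02 ]]
delta tool cm [0.08 0.03 0.04]
```

Call:
{"op": "jog_arm", "data": {"motion": [{"linear":[0,0,0],"roll":0,"gripper":0.3},{"linear":[-0.02,0,0],"roll":-7,"gripper":0.3},{"linear":[-0.02,0,0],"roll":-7,"gripper":0.3},{"linear":[-0.02,0,0.01],"roll":-7,"gripper":0.3},{"linear":[-0.02,0,0.01],"roll":-7,"gripper":0.3}], "force": 16}}

```text
t: 15.8
tcp_pos: [0.4703, 0.1228, 0.1128]
eef_rot: [-2.232, 0.02, 2.162]
force: [0.8, 0.7, 0.8]
width: 0.0447
```

```bash
python3 st.py
```

```text
t 15.8
joint_pos [ 0.1514  0.3575 -0.5458  2.0635  0.2666  0.7516 -2.1604]
tcp_pos [0.4703 0.1228 0.1128]
force [0.8183 0.6665 0.8302]
moment [ 0.1769 -0.0157  0.01  ]
width 0.0447
[[ 0.032 -0.033 -0.999]
 [ 0.014 -0.999  0.033]
 [-0.999 -0.015 -0.031]]
```

Call:
{"op": "jog_arm", "data": {"motion": [{"linear":[-0.02,0.01,0.02],"roll":-7,"gripper":0.3},{"linear":[-0.02,0.01,0.02],"roll":-7,"gripper":0.3},{"linear":[-0.02,0.01,0.02],"roll":-7,"gripper":0.3},{"linear":[-0.02,0.01,0.02],"roll":-7,"gripper":0.3}]}}

```text
t: 16.2
tcp_pos: [0.4701, 0.1228, 0.1141]
eef_rot: [1.994, 0.483, -1.921]
force: [-0.6, 1.8, 1.7]
width: 0.0444
```

```bash
python3 st.py
```

```text
t 16.2
joint_pos [ 0.2444  0.3769 -0.6574  2.0615  0.3275  0.7662 -1.7034]
tcp_pos [0.4701 0.1228 0.1141]
force [-0.629   1.7636  1.711 ]
moment [0.3224 0.0314 0.0249]
width 0.0444
[[ 0.033  0.459 -0.888]
 [ 0.015 -0.888 -0.459]
 [-0.999  0.002 -0.037]]
```

Call:
{"op": "jog_arm", "data": {"motion": [{"linear":[-0.02,0,0.03],"roll":-7,"gripper":0.3},{"linear":[-0.02,0,0.03],"roll":-7,"gripper":0.3},{"linear":[-0.02,0,0.03],"roll":-7,"gripper":0.3},{"linear":[-0.02,0,0.03],"roll":-7,"gripper":0.3}]}}

```text
t: 16.6
tcp_pos: [0.4694, 0.1229, 0.1153]
eef_rot: [1.659, 0.873, -1.588]
force: [-1.6, 3.0, 1.1]
width: 0.0445
```

```bash
python3 st.py
```

```text
t 16.6
joint_pos [ 0.3383  0.4028 -0.7728  2.0606  0.394   0.7851 -1.2512]
tcp_pos [0.4694 0.1229 0.1153]
force [-1.6044  2.9794  1.1422]
moment [0.4776 0.1523 0.0415]
width 0.0445
[[ 0.034  0.834 -0.55 ]
 [ 0.017 -0.551 -0.834]
 [-0.999  0.02  -0.033]]
```

Call:
{"op": "jog_arm", "data": {"motion": [{"linear":[-0.02,0,0.01],"roll":-7,"gripper":0.3},{"linear":[-0.02,0,0.01],"roll":-7,"gripper":0.3},{"linear":[-0.02,0,0.01],"roll":-7,"gripper":0.3},{"linear":[-0.02,0,0.01],"roll":-7,"gripper":0.3}]}}

```text
t: 17.0
tcp_pos: [0.4689, 0.1234, 0.1163]
eef_rot: [1.292, 1.163, -1.228]
force: [-1.9, 0.8, 1.2]
width: 0.0446
```

```bash
python3 st.py
```

```text
t 17.0
joint_pos [ 0.4299  0.4394 -0.8911  2.0585  0.469   0.8121 -0.8064]
tcp_pos [0.4689 0.1234 0.1163]
force [-1.88    0.7552  1.1585]
moment [ 0.3253  0.4572 -0.0641]
width 0.0446
[[ 0.034  0.997 -0.072]
 [ 0.018 -0.073 -0.997]
 [-0.999  0.033 -0.02 ]]
```

Call:
{"op": "jog_arm", "data": {"motion": [{"linear":[-0.02,0,0.02],"roll":-7,"gripper":0.3},{"linear":[-0.02,0,0.02],"roll":-7,"gripper":0.3},{"linear":[-0.02,0,0.02],"roll":-7,"gripper":0.3},{"linear":[-0.02,0,0.02],"roll":-7,"gripper":0.3}]}}

```text
t: 17.4
tcp_pos: [0.4685, 0.1233, 0.1173]
eef_rot: [0.906, 1.366, -0.851]
force: [-2.2, 0.8, 0.9]
width: 0.0445
```

```bash
python3 st.py; python3 - <<'E'
from h import *
im=eyes.grab_frame("scene")[:,:,::-1]
cv2.imwrite("pics/c9.png",cv2.resize(im[110:210,200:330],None,fx=5,fy=5,interpolation=cv2.INTER_CUBIC))
E
```

```text
t 17.4
joint_pos [ 0.5183  0.488  -1.0106  2.0565  0.553   0.8487 -0.3679]
tcp_pos [0.4685 0.1233 0.1173]
force [-2.2355  0.8101  0.8751]
moment [0.3414 0.4417 0.0502]
width 0.0445
[[ 0.034  0.905  0.424]
 [ 0.019  0.424 -0.906]
 [-0.999  0.039 -0.003]]
```

View pics/c9.png

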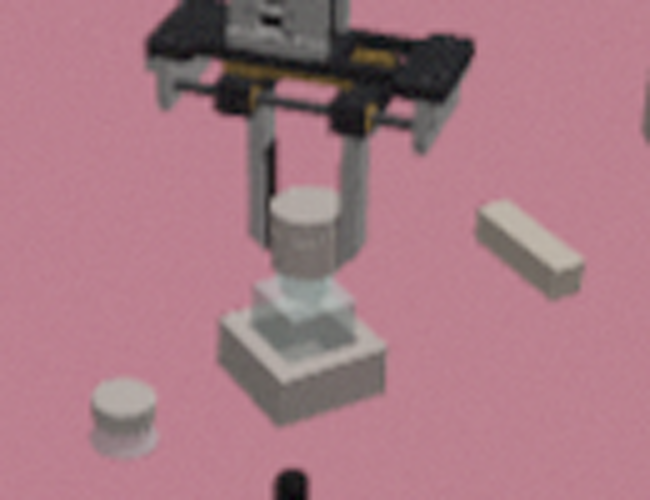

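Call:
{"op": "jog_arm", "data": {"motion": [{"linear":[-0.02,0,0.01],"roll":-7,"gripper":0.3},{"linear":[-0.02,0,0.01],"roll":-7,"gripper":0.3},{"linear":[-0.02,0,0.01],"roll":-7,"gripper":0.3},{"linear":[-0.05,0,0],"roll":0,"gripper":0.3},{"linear":[-0.05,0,0],"roll":0,"gripper":0.3},{"linear":[0,0,0],"roll":0,"gripper":0.3}]}}

```text
t: 18.05
tcp_pos: [0.4687, 0.1222, 0.1186]
eef_rot: [0.619, 1.463, -0.572]
force: [0.5, -0.4, 0.8]
width: 0.0444
```

```bash
python3 st.py
```

```text
t 18.05
joint_pos [ 0.5794  0.5316 -1.0967  2.054   0.618   0.8845 -0.052 ]
tcp_pos [0.4687 0.1222 0.1186]
force [ 0.5108 -0.3603  0.757 ]
moment [ 0.0271 -0.0697 -0.001 ]
width 0.0444
[[ 0.033  0.691  0.722]
 [ 0.019  0.722 -0.692]
 [-0.999  0.036  0.011]]
```

Call:
{"op": "jog_arm", "data": {"motion": [{"linear":[-0.1,0,0],"roll":0,"gripper":0.3},{"linear":[-0.1,0,0],"roll":0,"gripper":0.3},{"linear":[0,0,0],"roll":0,"gripper":0.3}]}}

```text
t: 18.35
tcp_pos: [0.4687, 0.1222, 0.1209]
eef_rot: [0.623, 1.462, -0.576]
force: [0.5, 1.1, -0.6]
width: 0.0446
```

```bash
python3 st.py;  python3 - <<'E'
from h import *
im=eyes.grab_frame("scene")[:,:,::-1]
cv2.imwrite("pics/c10.png",cv2.resize(im[110:210,200:330],None,fx=5,fy=5,interpolation=cv2.INTER_CUBIC))
E
```

```text
t 18.35
joint_pos [ 0.5818  0.5272 -1.0995  2.0527  0.613   0.8878 -0.0533]
tcp_pos [0.4687 0.1222 0.1209]
force [ 0.5302  1.0629 -0.6195]
moment [-0.0047 -0.0413  0.0533]
width 0.0446
[[ 0.033  0.695  0.718]
 [ 0.018  0.718 -0.696]
 [-0.999  0.036  0.011]]
```

View pics/c10.png

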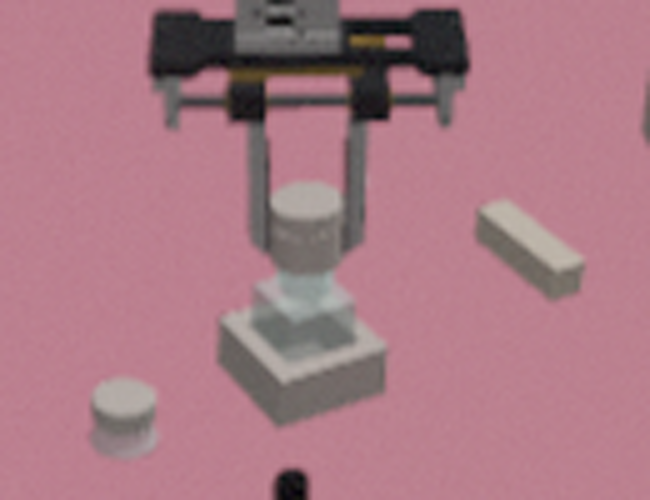

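Call:
{"op": "jog_arm", "data": {"motion": [{"linear":[-0.2,0.01,0],"roll":0,"gripper":0.3},{"linear":[-0.3,0.01,0],"roll":0,"gripper":0.3},{"linear":[-0.3,0.01,0],"roll":0,"gripper":0.3},{"linear":[-0.3,0.01,0],"roll":0,"gripper":0.3}]}}

```text
t: 18.8
tcp_pos: [0.4684, 0.1223, 0.1326]
eef_rot: [0.623, 1.462, -0.576]
force: [-0.5, -0.9, -0.8]
width: 0.0448
```

```bash
python3 st.py;  python3 - <<'E'
from h import *
im=eyes.grab_frame("scene")[:,:,::-1]
cv2.imwrite("pics/c11.png",cv2.resize(im[110:210,200:330],None,fx=5,fy=5,interpolation=cv2.INTER_CUBIC))
E
```

```text
t 18.8
joint_pos [ 0.6003  0.5109 -1.1206  2.0442  0.59    0.9077 -0.0358]
tcp_pos [0.4684 0.1223 0.1326]
force [-0.4972 -0.8583 -0.8134]
moment [-0.0888 -0.0719  0.0378]
width 0.0448
[[ 0.033  0.695  0.718]
 [ 0.018  0.718 -0.696]
 [-0.999  0.036  0.011]]
```

View pics/c11.png

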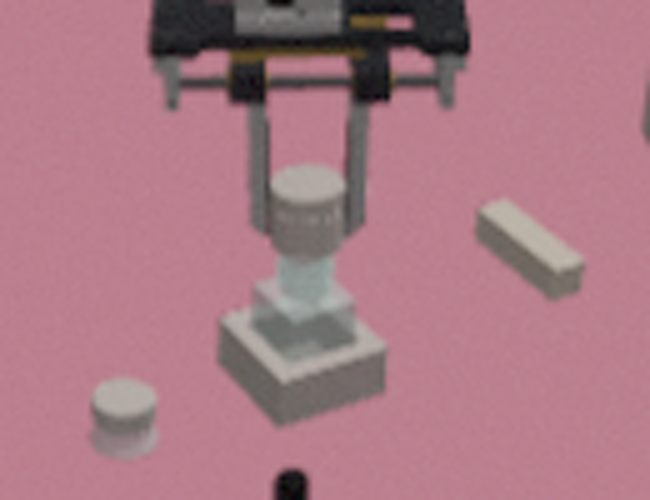

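Call:
{"op": "jog_arm", "data": {"motion": [{"linear":[-0.5,0.02,0.01],"roll":0,"gripper":0.3},{"linear":[-0.8,0.03,0.01],"roll":0,"gripper":0.3},{"linear":[-1,0.04,0.01],"roll":0,"gripper":0.3},{"linear":[-1,0,0],"roll":6,"gripper":0.3},{"linear":[-1,0,0],"roll":6,"gripper":0.3},{"linear":[-1,0,0],"roll":8,"gripper":0.3},{"linear":[-0.5,0,0],"roll":8,"gripper":0.3},{"linear":[0,0,0],"roll":8,"gripper":0.3}]}}

```text
t: 19.65
tcp_pos: [0.4678, 0.1225, 0.1981]
eef_rot: [1.125, 1.264, -1.061]
force: [0.1, 0.4, 0.2]
width: 0.0441
```

```bash
python3 st.py .49 -.12 .2;  python3 - <<'E'
from h import *
im=eyes.grab_frame("scene")[:,:,::-1]
cv2.imwrite("pics/c12.png",im)
E
```

```text
t 19.65
joint_pos [ 0.6039  0.3394 -1.0736  1.9892  0.3572  0.9742 -0.486 ]
tcp_pos [0.4678 0.1225 0.1981]
force [0.0944 0.3898 0.2052]
moment [-0.0448 -0.0355 -0.0064]
width 0.0441
[[ 0.035  0.988  0.153]
 [ 0.02   0.152 -0.988]
 [-0.999  0.038 -0.015]]
delta tool cm [-0.61 -1.49 24.3 ]
```

View pics/c12.png

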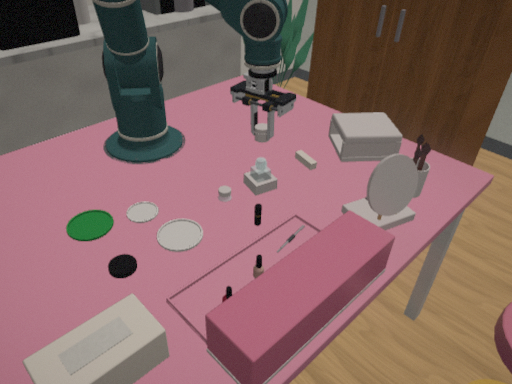

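Call:
{"op": "jog_arm", "data": {"motion": [{"linear":[0,-0.2,2],"roll":0,"gripper":0.3},{"linear":[0,-0.3,4],"roll":0,"gripper":0.3},{"linear":[0,-0.3,4.5],"roll":0,"gripper":0.3},{"linear":[0,-0.3,4.5],"roll":0,"gripper":0.3},{"linear":[0,-0.3,4.5],"roll":0,"gripper":0.3},{"linear":[0,-0.3,4.5],"roll":0,"gripper":0.3},{"linear":[0,-0.3,3],"roll":0,"gripper":0.3},{"linear":[0,-0.2,1.5],"roll":0,"gripper":0.3}]}}

```text
t: 20.5
tcp_pos: [0.4911, -0.17, 0.198]
eef_rot: [1.11, 1.268, -1.042]
force: [-0.2, 0.8, -0.4]
width: 0.0447
```

```bash
python3 st.py .493 -.206 .2
```

```text
t 20.5
joint_pos [ 1.1092  0.405  -0.9988  1.9033  0.3723  1.0044  0.1306]
tcp_pos [ 0.4911 -0.17    0.198 ]
force [-0.1963  0.7945 -0.4084]
moment [-0.034  -0.0333  0.022 ]
width 0.0447
[[ 0.04   0.984  0.175]
 [ 0.02   0.174 -0.985]
 [-0.999  0.043 -0.012]]
delta tool cm [-0.26 -0.43  3.58]
```

Call:
{"op": "jog_arm", "data": {"motion": [{"linear":[0.5,-0.2,2],"roll":0,"gripper":0.3},{"linear":[0.5,-0.1,1],"roll":0,"gripper":0.3},{"linear":[0,0,0],"roll":0,"gripper":0.3}]}}

```text
t: 20.8
tcp_pos: [0.4937, -0.2034, 0.188]
eef_rot: [1.108, 1.27, -1.038]
force: [0.5, 0.5, -0.2]
width: 0.0443
```

```bash
python3 st.py .493 -.206 .2; python3 - <<'E'
from h import *
import pickle
c=eyes.get_calibration("wrist");im=eyes.grab_frame("wrist")[:,:,::-1].copy()
cv2.imwrite("pics/w13.png",im);pickle.dump(c,open("w13.pkl","wb"))
th=np.linspace(0,2*np.pi,200)
u,v=proj(c,np.c_[.493+.061*np.cos(th),-.206+.061*np.sin(th),0*th+.011])
for a,b in zip(u,v): cv2.circle(im,(int(a),int(b)),1,(0,0,255),-1)
cv2.imwrite("pics/w13o.png",im)
E
```

```text
t 20.8
joint_pos [ 1.1321  0.4446 -0.973   1.8792  0.4012  1.0009  0.1749]
tcp_pos [ 0.4937 -0.2034  0.188 ]
force [ 0.4975  0.4934 -0.1774]
moment [-0.007  -0.0691  0.0255]
width 0.0443
[[ 0.041  0.983  0.179]
 [ 0.02   0.178 -0.984]
 [-0.999  0.044 -0.013]]
delta tool cm [-1.2  -0.06  0.23]
```

View pics/w13o.png

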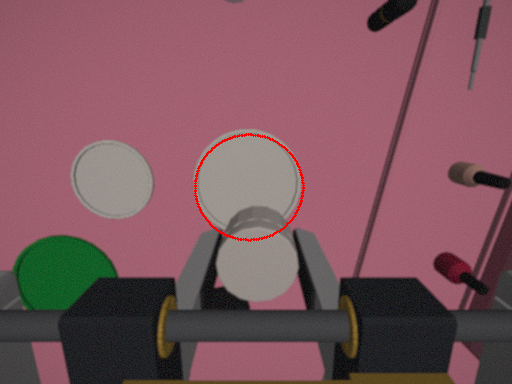

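Call:
{"op": "jog_arm", "data": {"motion": [{"linear":[1.5,-0.12,0.03],"roll":0,"gripper":0.3},{"linear":[2.2,-0.14,0.03],"roll":0,"gripper":0.3},{"linear":[2.2,-0.14,0.03],"roll":0,"gripper":0.3},{"linear":[2.2,-0.14,0.03],"roll":0,"gripper":0.3},{"linear":[2.2,-0.14,0.03],"roll":0,"gripper":0.3},{"linear":[1.5,-0.1,0.02],"roll":0,"gripper":0.3},{"linear":[0.8,-0.06,0.02],"roll":0,"gripper":0.3},{"linear":[0,0,0],"roll":0,"gripper":0.3}]}}

```text
t: 21.65
tcp_pos: [0.4913, -0.1946, 0.0556]
eef_rot: [1.098, 1.276, -1.025]
force: [0.2, 0.6, -0.1]
width: 0.0443
```

```bash
python3 st.py .491 -.204 .036; python3 - <<'E'
from h import *
im=eyes.grab_frame("side")[:,:,::-1]
cv2.imwrite("pics/s14.png",cv2.resize(im[200:300,180:310],None,fx=5,fy=5,interpolation=cv2.INTER_CUBIC))
im=eyes.grab_frame("scene")[:,:,::-1]
cv2.imwrite("pics/c14.png",cv2.resize(im[170:270,130:260],None,fx=5,fy=5,interpolation=cv2.INTER_CUBIC))
E
```

```text
t 21.65
joint_pos [ 0.9882  0.619  -0.818   1.9834  0.6053  0.7641  0.0196]
tcp_pos [ 0.4913 -0.1946  0.0556]
force [ 0.216   0.591  -0.0668]
moment [-0.0796 -0.0745 -0.0138]
width 0.0443
[[ 0.042  0.98   0.194]
 [ 0.022  0.193 -0.981]
 [-0.999  0.045 -0.013]]
delta tool cm [ 1.93 -0.3   0.94]
```

View pics/s14.png

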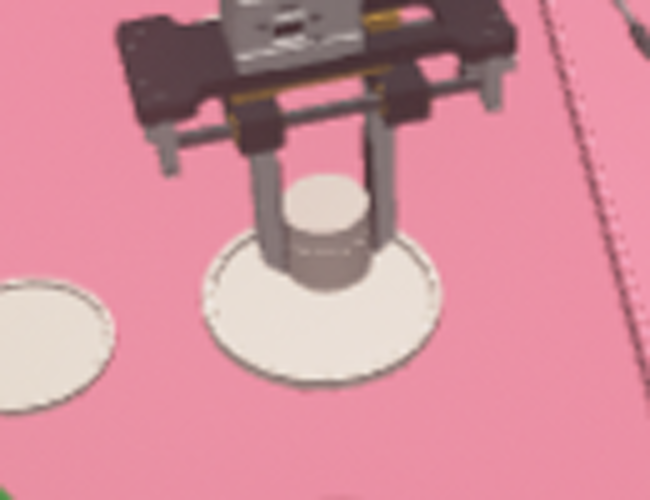

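View pics/c14.png

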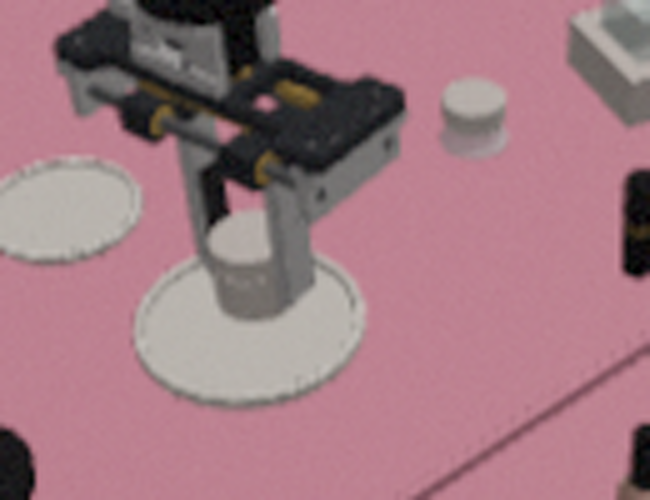

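Call:
{"op": "jog_arm", "data": {"motion": [{"linear":[0.2,-0.1,0.5],"roll":0,"gripper":0.3},{"linear":[0.4,-0.06,0.35],"roll":0,"gripper":0.3},{"linear":[0.5,-0.05,0.1],"roll":0,"gripper":0.3},{"linear":[0.3,-0.02,0],"roll":0,"gripper":0.3},{"linear":[0,0,0],"roll":0,"gripper":0.3}]}}

```text
t: 22.25
tcp_pos: [0.4933, -0.2068, 0.0434]
eef_rot: [1.098, 1.269, -1.025]
force: [-0.2, -0.9, -0.1]
width: 0.0445
```

```bash
python3 st.py .491 -.204 .035
```

```text
t 22.25
joint_pos [ 0.9881  0.6428 -0.7961  1.9758  0.6293  0.7453  0.022 ]
tcp_pos [ 0.4933 -0.2068  0.0434]
force [-0.2236 -0.8632 -0.1167]
moment [-0.104  -0.0748 -0.0372]
width 0.0445
[[ 0.046  0.98   0.192]
 [ 0.019  0.191 -0.981]
 [-0.999  0.049 -0.009]]
delta tool cm [ 0.84 -0.21 -0.31]
```

Call:
{"op": "jog_arm", "data": {"motion": [{"linear":[0.3,-0.05,-0.05],"roll":0,"gripper":0.3},{"linear":[0.2,-0.05,-0.05],"roll":0,"gripper":0.3},{"linear":[0.1,0,0],"roll":0,"gripper":0.3},{"linear":[0,0,0],"roll":0,"gripper":0.3}]}}

```text
t: 22.65
tcp_pos: [0.4923, -0.2055, 0.0369]
eef_rot: [1.098, 1.27, -1.025]
force: [-0.2, -0.1, -0.9]
width: 0.0446
```

```bash
python3 st.py .491 -.204 .035
```

```text
t 22.65
joint_pos [ 0.9801  0.6506 -0.7868  1.9813  0.6399  0.7327  0.012 ]
tcp_pos [ 0.4923 -0.2055  0.0369]
force [-0.1792 -0.1044 -0.8845]
moment [-0.0649 -0.068  -0.0608]
width 0.0446
[[ 0.046  0.98   0.192]
 [ 0.019  0.192 -0.981]
 [-0.999  0.049 -0.01 ]]
delta tool cm [ 0.18 -0.11 -0.17]
```

Call:
{"op": "jog_arm", "data": {"motion": [{"linear":[0.1,0,0],"roll":0,"gripper":0.3},{"linear":[0.08,0,0],"roll":0,"gripper":0.3},{"linear":[0,0,0],"roll":0,"gripper":0.3}]}}

```text
t: 22.95
tcp_pos: [0.493, -0.2055, 0.0357]
eef_rot: [1.098, 1.269, -1.024]
force: [-0.8, -0.0, 0.8]
width: 0.0439
```

```bash
python3 st.py .491 -.204 .035
```

```text
t 22.95
joint_pos [ 0.9775  0.6525 -0.7845  1.981   0.6429  0.7301  0.0094]
tcp_pos [ 0.493  -0.2055  0.0357]
force [-0.8366 -0.0066  0.7664]
moment [0.0389 0.1358 0.0178]
width 0.0439
[[ 0.047  0.98   0.193]
 [ 0.018  0.192 -0.981]
 [-0.999  0.05  -0.009]]
delta tool cm [ 0.06 -0.17 -0.18]
```

Call:
{"op": "jog_arm", "data": {"motion": [{"linear":[0.08,0,0],"roll":0,"gripper":0.3},{"linear":[0.06,0,0],"roll":0,"gripper":0.3},{"linear":[0,0,0],"roll":0,"gripper":0.3}], "force": 6}}

```text
t: 23.25
tcp_pos: [0.4937, -0.2055, 0.0349]
eef_rot: [1.098, 1.267, -1.024]
force: [-2.2, 0.1, 4.2]
width: 0.0449
```

```bash
python3 st.py .491 -.204 .035
```

```text
t 23.25
joint_pos [ 0.9754  0.6539 -0.7827  1.9806  0.6454  0.7279  0.0074]
tcp_pos [ 0.4937 -0.2055  0.0349]
force [-2.1723  0.0874  4.1581]
moment [ 0.0113  0.4017 -0.0234]
width 0.0449
[[ 0.048  0.98   0.193]
 [ 0.017  0.192 -0.981]
 [-0.999  0.051 -0.008]]
delta tool cm [-0.02 -0.23 -0.2 ]
```

Fz is now 4 N, so the cap is on the dish floor. I'll release it, opening only part way to keep the fingers off the rim.

Call:
{"op": "jog_arm", "data": {"motion": [{"linear":[0,0,0],"roll":0,"gripper":0.0},{"linear":[0,0,0],"roll":0,"gripper":-0.15},{"linear":[0,0,0],"roll":0,"gripper":-0.25},{"linear":[0,0,0],"roll":0,"gripper":-0.25}]}}

```text
t: 23.65
tcp_pos: [0.4936, -0.2055, 0.0346]
eef_rot: [1.098, 1.267, -1.024]
force: [0.5, 0.0, 0.5]
width: 0.0587
```

```bash
python3 st.py; python3 wp.py w15 .493 -.2055 .046
```

```text
t 23.65
joint_pos [ 0.9753  0.6543 -0.7823  1.9808  0.6456  0.7274  0.0073]
tcp_pos [ 0.4936 -0.2055  0.0346]
force [0.5479 0.0385 0.4536]
moment [-0.06   -0.1252  0.0042]
width 0.0587
[[ 0.048  0.98   0.193]
 [ 0.018  0.192 -0.981]
 [-0.999  0.051 -0.008]]
197 220
```

View pics/w15f.png

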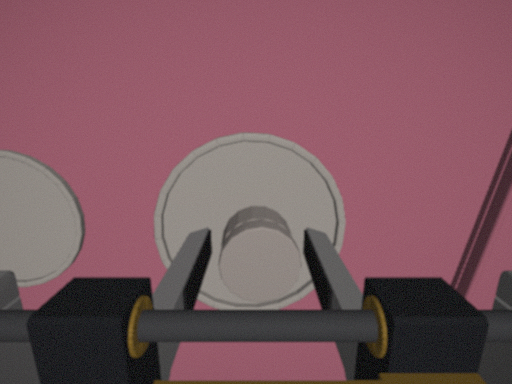

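Call:
{"op": "jog_arm", "data": {"motion": [{"linear":[-0.1,0.08,0],"roll":0,"gripper":-0.28},{"linear":[-0.5,0.03,0],"roll":0,"gripper":-0.28},{"linear":[-1,0.05,0],"roll":0,"gripper":-0.28},{"linear":[-1.5,0.08,0],"roll":0,"gripper":-0.28},{"linear":[-2.5,0.12,0],"roll":0,"gripper":-0.28},{"linear":[-3,0.15,0],"roll":0,"gripper":-0.28},{"linear":[-3,0.15,0],"roll":0,"gripper":-0.28},{"linear":[-1,0,0],"roll":0,"gripper":-0.28}]}}

```text
t: 24.5
tcp_pos: [0.4938, -0.2052, 0.1698]
eef_rot: [1.097, 1.27, -1.022]
force: [-0.3, -0.1, -0.7]
width: 0.0599
```

```bash
python3 st.py; python3 - <<'E'
from h import *
import pickle
for n in("wrist","scene","side"):
    c=eyes.get_calibration(n);im=eyes.grab_frame(n)[:,:,::-1].copy()
    pickle.dump(c,open(f"z{n}.pkl","wb"))
    cv2.imwrite(f"pics/z{n}.png",im)
E
```

```text
t 24.5
joint_pos [ 1.125   0.4683 -0.9625  1.899   0.432   0.9618  0.1713]
tcp_pos [ 0.4938 -0.2052  0.1698]
force [-0.3101 -0.0716 -0.7248]
moment [-0.034  -0.0967 -0.0096]
width 0.0599
[[ 0.048  0.98   0.195]
 [ 0.019  0.194 -0.981]
 [-0.999  0.05  -0.009]]
```

View pics/zwrist.png

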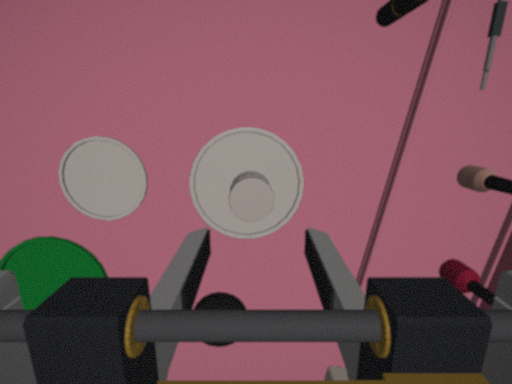

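View pics/zscene.png

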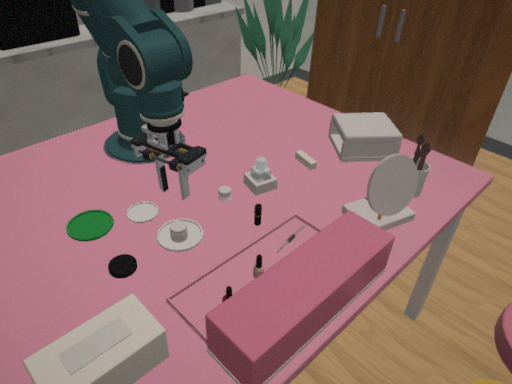

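View pics/zside.png

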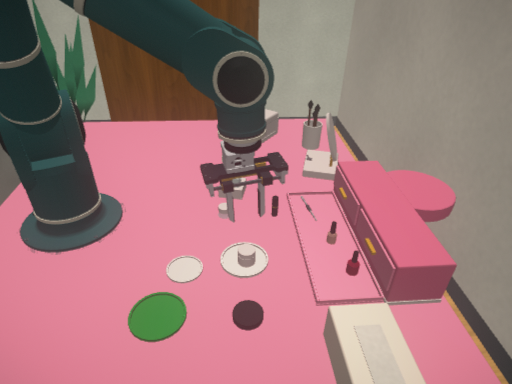

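The cap stands in the middle of the dish, at (180,231) in the scene picture. The open bottle is upright in its holder at (261,175), and the bystanders look unmoved. I'll let the arm settle and hand in.

Call:
{"op": "jog_arm", "data": {"motion": [{"linear":[-0.5,0,0],"roll":0,"gripper":-0.28},{"linear":[0,0,0],"roll":0,"gripper":-0.28},{"linear":[0,0,0],"roll":0,"gripper":-0.28}]}}

```text
t: 24.95
tcp_pos: [0.4913, -0.2052, 0.17]
eef_rot: [1.097, 1.275, -1.025]
force: [-0.2, -1.0, -0.3]
width: 0.06
```

```bash
python3 - <<'E'
from h import *
a=eyes.grab_frame("scene")[:,:,::-1]
o=cv2.resize(np.hstack([a[195:265,140:220],a[140:210,220:300]]),None,fx=4.5,fy=4.5,interpolation=cv2.INTER_CUBIC)
cv2.imwrite("pics/fin.png",o)
E
```

```text
(no output)
```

View pics/fin.png

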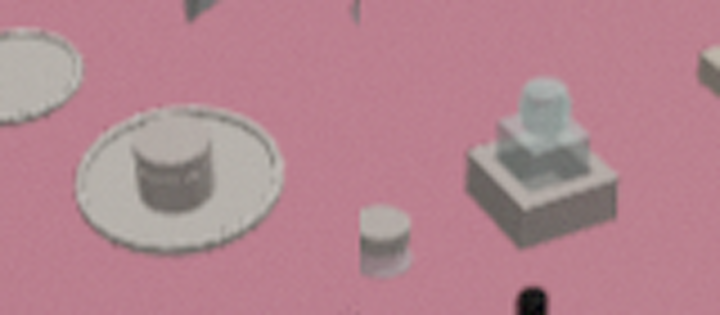

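The zoomed crop shows the cap upright and central in the dish, with the bottle upright and seated.

```bash
python3 -c "
from rig import order
print(order.hand_in())"
```

```text
the job is handed in; nothing more can be done
None
```

The cap is off the bottle and standing mouth down near the middle of the larger white dish. I handed the job in at about 25 s; no verdict was reported.

- **Unscrewing:** I turned the cap about 1.4 turns anticlockwise in three grips of 16 N, following the thread's climb by feel. It then lifted off freely in the fingers, with no sign of the bottle's weight on the wrist.
- **Forces:** wrist force readings between moves stayed below about 5 N throughout. I set the cap down until about 4 N showed on the floor of the dish, then released it.
- **Last pictures:** the cap is upright and central in the dish. The bottle is upright and looks fully seated, and the bystanders look unmoved. I judged these by eye and did not measure the bottle's seating or the bystanders' positions.
- **Disagreements:** the tool picked up about 3 degrees of tilt from the repeated rolling, which had no visible effect on the cap. Camera estimates of the dish centre differed by up to about 7 mm; the closest view put it about 3 mm from where I set the cap.

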